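Fit the current transformers over their copper conductors

TASK

Take the two piles of current transformers apart and lower each transformer over the copper bar or stud on the mounting plate that it is made for: the rectangular windows go over the flat bars and the rings over the round studs, widest with widest and narrowest with narrowest. Each must end lying flat on its conductor's insulator base, the window-type ones square with the base (either way round). Set them down without dropping them, and do not let any tip over.

Things in the scene. Friction and masses are not known exactly. Their poses are not given: they have to be found in the camera images.
- ct_bar_wide: Largest window-type current transformer, for the 60 mm bar: grey block 102 (y) x 50 (x) x 30 mm high, side walls 15.5 mm, through window 74 (y) x 19 mm (x) edged black; black terminal hood 30 mm wide, 20 high, stands out 8 mm on the +y end. Loose, about 0.36 kg. Origin: centre of underside, on the window axis. Starts in one of two piles on a black mat (4 mm): at the bottom.
- ct_bar_middle: Middle-sized window-type current transformer, for the 40 mm bar: grey block 82 (y) x 50 (x) x 30 mm high, side walls 15.5 mm, through window 54 (y) x 19 mm (x) edged black; black terminal hood 30 mm wide, 20 high, stands out 8 mm on the +y end. Loose, about 0.3 kg. Origin: centre of underside, on the window axis. Starts in one of two piles on a black mat (4 mm): at the bottom.
- ct_bar_narrow: Smallest window-type current transformer, for the 20 mm bar: grey block 62 (y) x 50 (x) x 30 mm high, side walls 15.5 mm, through window 34 (y) x 19 mm (x) edged black; black terminal hood 30 mm wide, 20 high, stands out 8 mm on the +y end. Loose, about 0.22 kg. Origin: centre of underside, on the window axis. Starts in one of two piles on a black mat (4 mm): second from below.
- ct_ring_big: Larger ring-type current transformer, for the 30 mm stud: black ring lying flat, 66 mm outside, 44 mm bore edged grey, 30 mm high; grey terminal hood 30 mm wide, 20 high, stands out 8 mm on its +y side. Loose, about 0.24 kg. Origin: centre of underside, on the bore axis. Starts second from below in one of the two piles.
- ct_ring_small: Smaller ring-type current transformer, for the 12 mm stud: black ring lying flat, 48 mm outside, 26 mm bore edged grey, 30 mm high; grey terminal hood 30 mm wide, 20 high, stands out 8 mm on its +y side. Loose, about 0.15 kg. Origin: centre of underside, on the bore axis. Starts as the third and topmost one of a pile, on the smallest window-type transformer.
- stub_bar_wide: Fixed stub with the widest flat copper bar: grey base 58 (x) x 110 (y) x 8 mm with four screws; upright in its middle a bar 60 mm wide (y), 5 mm thick (x), rising 48 mm above the base. Origin: centre of the base's underside; base top at z = 8 mm, bar tip at 56 mm. The stubs and a contactor 48 mm high fill six places on the plate, 108 x 127 mm apart, in any order.
- stub_bar_middle: Fixed stub with the middle flat copper bar: grey base 58 (x) x 90 (y) x 8 mm with four screws; upright in its middle a bar 40 mm wide (y), 5 mm thick (x), rising 48 mm above the base. Origin: centre of the base's underside; base top at z = 8 mm, bar tip at 56 mm. 
- stub_bar_narrow: Fixed stub with the narrowest flat copper bar: grey base 58 (x) x 70 (y) x 8 mm with four screws; upright in its middle a bar 20 mm wide (y), 5 mm thick (x), rising 48 mm above the base. Origin: centre of the base's underside; base top at z = 8 mm, bar tip at 56 mm. 
- stub_stud_thick: Fixed stub with the thick round copper stud: round grey base 76 mm across, 8 mm high, with four screws; upright in its middle a stud 30 mm in diameter, rising 48 mm above the base. Origin: centre of the base's underside; base top at z = 8 mm, stud tip at 56 mm; x and y follow the plate's rows.
- stub_stud_thin: Fixed stub with the thin round copper stud: round grey base 58 mm across, 8 mm high, with four screws; upright in its middle a stud 12 mm in diameter, rising 48 mm above the base. Origin: centre of the base's underside; base top at z = 8 mm, stud tip at 56 mm; x and y follow the plate's rows.

How it is judged:
By the outcome, as a careful person would: the job done as asked, in the order asked, and still so for the second after the job is handed in, with the robot touching nothing.
It also fails if it takes over 131 s, if anything falls off the work surface, if the arm or the gripper's body presses on something with over 40 N, if the wrist force passes 120 N, or if a joint passes its speed limit or range.

ROBOT

A 6-joint arm with a two-finger parallel gripper is mounted at the origin on a cart in front of the work surface, level with it; the furniture and walls round the work are solid. World frame = base frame: x ahead of the robot, y to its left, z up, the work surface at z = 0. Lengths are in m, angles in rad, forces in N, time in s.
With the tool pointing down it reaches from about 0.35 to 0.8 m from the base axis. Payload 7.3 kg.
Tool frame: the origin (TCP) lies between the finger pads; the fingertips stand 14 mm ahead of it and the grasp point (between the pads) lies 5 mm behind it; z points along the fingers, y is the line along which they close (so a half turn about z gives the same grasp; the last joint's range is limited). The gripper opens to 85 mm and grips with 20 to 120 N. Pads are 22 mm wide; open, the fingers measure 114 mm over their backs; the gripper's body (76 mm by 85 mm) begins 54 mm behind the grasp point. The pads swing forward as they close: fully open they stand 13 mm farther back than shut.
Start: joints at [-1.405, 0.342, 1.524, -0, 1.275, -0.146], TCP at [0.161, -0.5, 0.245] pointing down, gripper open.
Joint ranges: [-2.53, 2.53], [-0.77, 2.02], [0.04, 2.7], [-1, 4.14], [0.28, 2.66], [-3.11, 3.11]. Speed limits (rad/s): [2.57, 2.57, 3.14, 3.14, 3.14, 3.14].

INTERFACE

Orientations are given as [roll, pitch, yaw] about the fixed x, y, z axes, in that order (R = Rz(yaw) Ry(pitch) Rx(roll)).
In Python, from station import env gives the robot as it stands.
- The arm moves only by the shell command python3 -m creep 'ROWS' [FORCE]. ROWS is JSON, a list of rows, each a list of 7 numbers: the turn, a rotation vector about the tool's x, y, z in rad, then the shift along the tool's x, y, z in units of 25 mm (1.0 is 25 mm), then the opening, from 0 (shut) to 1 (fully open). In form: [[ax, ay, az, x, y, z, jaw], ...]. A call has 1 to 10 rows; each row shifts and turns the commanded pose from where the row before left it, along the tool's axes as they then stand; what a row does not reach is not made up. A row lasts 1/10 s, in which the tool goes at most 50 mm and 8.59 degrees, less where a joint would pass 70% of its speed; a pose out of reach is approached as far as the arm can. A call is refused whole if a number of a shift passes 1 or a number of a turn 0.15, either way. A call with a gripper value outside its range is refused whole. The fingers move at their own pace and stop on an object; FORCE is the grip in N (left out, the last holds). Time passes only in rows, so rows that do not move let the fingers close. It gives the time, the measured TCP pose, the force, the opening and the grip force at its end, in the units of the state.
- env.observe(): the state, without advancing time (a new reading comes with each control period).
- env.grab_frame(name): name is "scene" or "top"; returns the picture (384x512x3 uint8, red, green, blue); there is no depth.
- env.camera_info(name): a dict with "fx", "fy", "cx", "cy" (pixels), "dist_coeffs" ([k1, k2, p1, p2, k3] as OpenCV has them; the pictures are not rectified), "R" (3x3) and "t" (3): a world point X has camera coordinates R X + t. Camera axes: x right, y down, z forward; pixel columns grow to the right and rows downward; lengths in m; the calibration is good to about 2 mm. A picture is of the moment at which its call begins. camera_info takes no time and is no camera call.
- env.job_done(): hands the job in; it is judged then, once.
The state is a dict: "time": time; "qpos": joint angles; "joint_velocities": joint speeds; "effort": joint torques, N m; "ee_pos": TCP position; "tcp_rot": TCP orientation; "force": force on the tool from outside, world axes, zero at the start; "moment": the same for the moment, N m; "gripper_width": opening from 0.0 (shut) to 1.0 (fully open); "finger_force": force on a finger pad.
Only numpy, scipy, OpenCV 4.12 (cv2) and the standard library are available. Lean on these libraries where they do the work, as an engineer would, in place of code of your own. Each camera call takes 0.05 s, during which the arm holds its last target. There are 200 camera calls.

## Working session

There is one attempt and no reset: what is moved stays moved. The work goes in short steps, Python scripts to look and compute and a shell command to move; the robot and the scene stay as the last step left them, time stands still between calls to the robot, and variables do not carry over. Pictures are saved under pics/ and viewed, at most 17 in all, crops included, and the job is handed in when it is done.

```bash
ls; mkdir -p pics; python3 - <<'E'
from station import env
import cv2,numpy as np
for n in("scene","top"):
    f=env.grab_frame(n); cv2.imwrite(f"pics/{n}0.png",cv2.resize(f[:,:,::-1],(800,600),interpolation=cv2.INTER_CUBIC)); np.save(f"pics/{n}0.npy",f)
    print(n,env.camera_info(n))
print(env.observe())
E
```

```text
pics
scene {'fx': 440.755496470308, 'fy': 440.755496470308, 'cx': 260.8560829113307, 'cy': 195.8826356770433, 'dist_coeffs': array([-0.17046566,  0.        ,  0.        ,  0.        ,  0.        ]), 'R': array([[ 0.74874061, -0.66286212, -0.0011414 ],
       [-0.27627049, -0.31049713, -0.90954172],
       [ 0.60254636,  0.68132616, -0.41561106]]), 't': array([-0.39153887,  0.2084965 ,  1.01555786])}
top {'fx': 498.7802964222214, 'fy': 498.7802964222214, 'cx': 247.83550794922866, 'cy': 193.78879995956183, 'dist_coeffs': array([-0.02654837,  0.        ,  0.        ,  0.        ,  0.        ]), 'R': array([[ 0.00839157, -0.99996154,  0.00254937],
       [-0.99368877, -0.00862407, -0.11184033],
       [ 0.11185802, -0.00159476, -0.99372292]]), 't': array([-0.05389729,  0.53645176,  1.34899951])}
{'time': 0.1, 'qpos': array([-1.40498529e+00,  3.42686894e-01,  1.52492690e+00, -3.49682319e-05,
        1.27540688e+00, -1.45989402e-01]), 'joint_velocities': array([-0.00196064, -0.00221353, -0.00159718,  0.00118305, -0.00152172,
       -0.00136911]), 'effort': array([ 2.39781933e-03, -4.34447765e+01, -2.46489108e+01,  2.42527176e-05,
        4.65892590e-03, -2.72231944e-06]), 'ee_pos': array([ 0.16101528, -0.49933835,  0.24467599]), 'tcp_rot': array([-3.14017496e+00, -1.74652454e-04,  3.11810517e-01]), 'force': array([0.12485853, 0.42414222, 0.47727324]), 'moment': array([-0.00483134,  0.05488356, -0.05966446]), 'finger_force': 0.0, 'gripper_width': 0.9996217453420505}
```

View pics/top0.png

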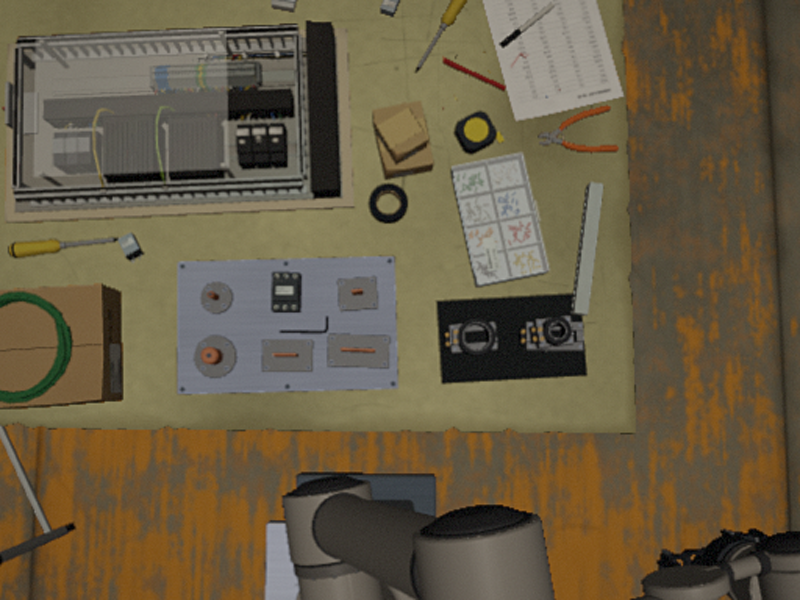

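View pics/scene0.png

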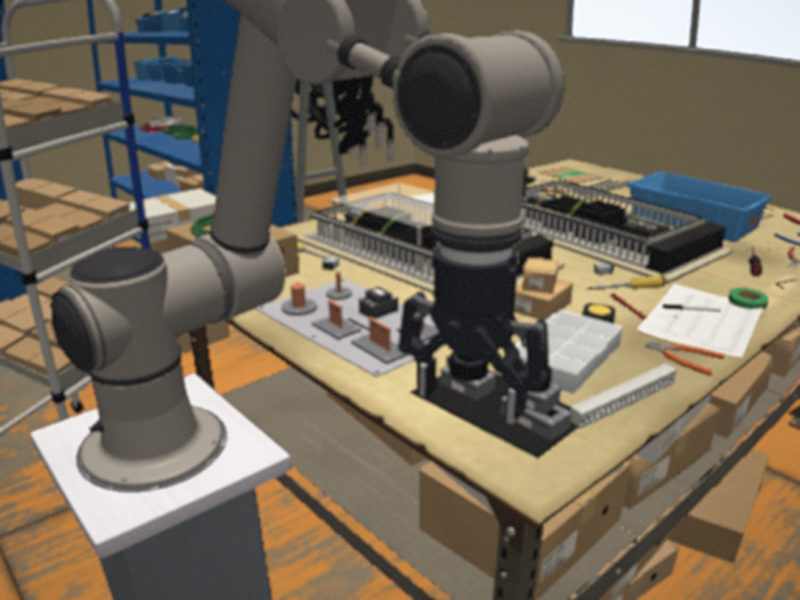

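```bash
cat > h.py <<'E'
import numpy as np,cv2
from station import env
def ray(n,uv,z):
    c=env.camera_info(n);K=np.array([[c['fx'],0,c['cx']],[0,c['fy'],c['cy']],[0,0,1]])
    p=cv2.undistortPoints(np.array(uv,float).reshape(-1,1,2),K,c['dist_coeffs']).reshape(-1,2)
    d=np.c_[p,np.ones(len(p))]@c['R'];o=-c['R'].T@c['t']
    return o+d*((z-o[2])/d[:,2])[:,None]
def px(n,X):
    c=env.camera_info(n);K=np.array([[c['fx'],0,c['cx']],[0,c['fy'],c['cy']],[0,0,1]])
    return cv2.projectPoints(np.array(X,float).reshape(-1,1,3),cv2.Rodrigues(c['R'])[0],c['t'],K,c['dist_coeffs'])[0].reshape(-1,2)
def crop(f,x,y,w,h,s,name):
    cv2.imwrite(name,cv2.resize(f[y:y+h,x:x+w,::-1],(w*s,h*s),interpolation=cv2.INTER_CUBIC))
E
python3 - <<'E'
from h import *
f=np.load('pics/top0.npy')
a=cv2.resize(f[185:250,275:380,::-1],(735,455),interpolation=cv2.INTER_CUBIC);cv2.imwrite('pics/c1.png',a)
crop(f,108,160,150,95,5,'pics/c2.png')
hsv=cv2.cvtColor(f,cv2.COLOR_RGB2HSV)
# copper
m=cv2.inRange(hsv,(0,90,60),(14,255,255));m[:165]=0;m[250:]=0;m[:,:115]=0;m[:,255:]=0
n,l,s,c=cv2.connectedComponentsWithStats(m)
for i in range(1,n):
    if s[i,4]>4: print('cu',s[i],c[i],ray('top',c[i],.06)[0].round(4))
# bases: grey neutral within plate
sub=f[165:252,113:256].astype(int); print(sub[60,2],sub[60,30],sub[60,70])
print('mat corners',ray('top',[[437*.64,300*.64],[586*.64,294*.64],[586*.64,376*.64],[440*.64,383*.64]],.004).round(3))
print('plate',ray('top',[[178*.64,263*.64],[396*.64,256*.64],[396*.64,387*.64],[178*.64,394*.64]],.003).round(3))
E
```

```text
cu [225 185   7   3  16] [227.8125 185.6875] [0.5552 0.0052 0.06  ]
cu [133 186   5   5  12] [135.16666667 188.5       ] [0.5453 0.2562 0.06  ]
cu [129 222  12  11  97] [134.04123711 226.91752577] [0.4413 0.2558 0.06  ]
cu [218 222  22   4  50] [228.84 223.52] [0.4527 0.0011 0.06  ]
cu [175 226  15   2  30] [182.  226.5] [0.4436 0.1268 0.06  ]
[118 121 129] [97 95 93] [102  93  85]
mat corners [[ 0.546 -0.139  0.004]
 [ 0.559 -0.409  0.004]
 [ 0.411 -0.406  0.004]
 [ 0.397 -0.145  0.004]]
plate [[ 0.609  0.332  0.003]
 [ 0.626 -0.065  0.003]
 [ 0.389 -0.066  0.003]
 [ 0.373  0.323  0.003]]
```

View pics/c1.png

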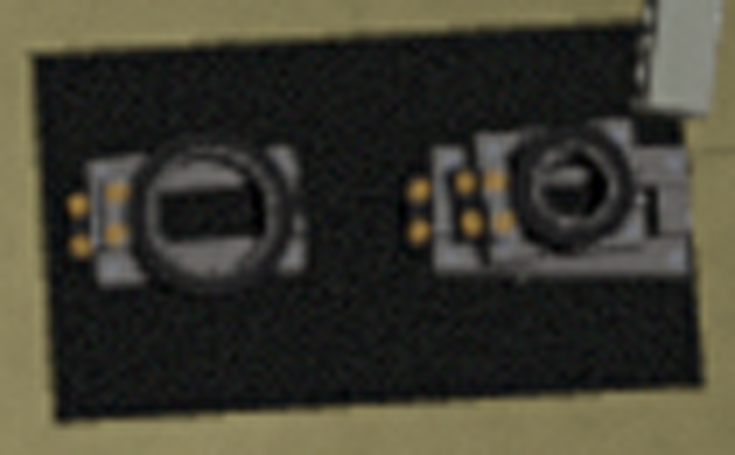

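View pics/c2.png

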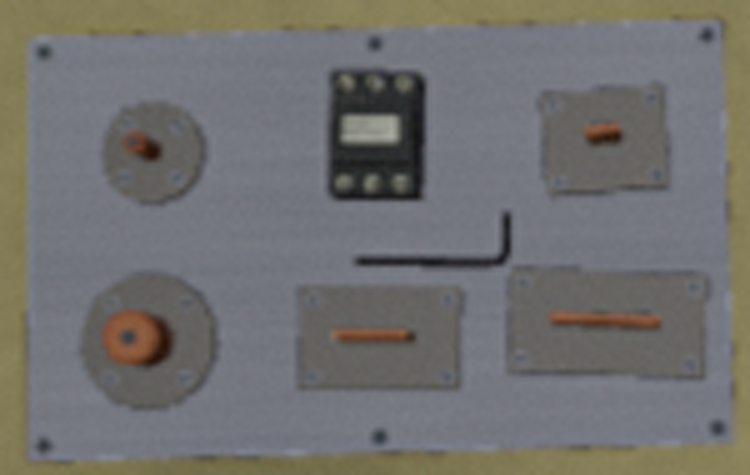

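The left pile is the 82 mm block with the big ring on top. The right pile is the 102 mm block, the 62 mm block, then the small ring, and all hoods point image-left (+y). In c2, the upper row of stubs is thin stud (155,150), contactor (375,135) and narrow bar (603,135). The lower row is thick stud (148,340), middle bar (378,337) and wide bar (607,322).

```bash
cat > m.py <<'E'
from h import *
f=np.load('pics/top0.npy');S=8
def up(x,y,w,h): return cv2.resize(f[y:y+h,x:x+w],None,fx=S,fy=S,interpolation=cv2.INTER_CUBIC)
nat=lambda p,x,y:(np.array(p,float).reshape(-1,2)+.5)/S-.5+[x,y]
def desc(c,z,x,y,tag):
    P=ray('top',nat(c,x,y),z)[:,:2].astype(np.float32)
    (ce,wh,a)=cv2.minAreaRect(P*1000);e=cv2.fitEllipse(P*1000) if len(P)>5 else None
    print(tag,'rect',np.round(ce,1),np.round(wh,1),round(a,1),'ell',[np.round(q,1) for q in e] if e else '')
x,y,w,h=108,160,150,95
u=up(x,y,w,h).astype(int);m=((u[...,2]-u[...,0]<4)&(u.sum(2)<330)&(u.sum(2)>150)).astype(np.uint8)
cop=((u[...,0]-u[...,2]>28)).astype(np.uint8)
m=cv2.morphologyEx(cv2.morphologyEx(m|cop,cv2.MORPH_CLOSE,np.ones((9,9))),cv2.MORPH_OPEN,np.ones((25,25)))
m[:20]=0;m[-20:]=0;m[:,:80]=0;m[:,-60:]=0
for c in cv2.findContours(m,0,2)[0]:
    if 8000<cv2.contourArea(c)<60000: desc(c,.011,x,y,'base')
for c in cv2.findContours(cop,0,2)[0]:
    b=cv2.boundingRect(c)
    if 250<cv2.contourArea(c)<12000 and b[0]>90 and b[1]>60 and b[0]<1120: desc(c,.059,x,y,'cu')
x,y,w,h=275,185,105,65
u=up(x,y,w,h);hs=cv2.cvtColor(u,cv2.COLOR_RGB2HSV)
o=cv2.inRange(hs,(8,110,90),(28,255,255)); o[:130]=0
for c in cv2.findContours(o,0,2)[0]:
    b=cv2.boundingRect(c)
    if 80<cv2.contourArea(c)<1500:
        n=nat([b[0]+b[2]/2,b[1]+b[3]/2],x,y);print('term',n.round(1),*[ray('top',n,z)[0,:2].round(4) for z in(.024,.054,.084)])
g=(cv2.GaussianBlur(u,(0,0),2).max(2)>62).astype(np.uint8)
cs,hi=cv2.findContours(g,cv2.RETR_CCOMP,2)
for i,c in enumerate(cs):
    A=cv2.contourArea(c);b=cv2.boundingRect(c)
    if 700<A<60000: print(i,'hole' if hi[0,i,3]>=0 else 'outer',A,b);[desc(c,z,x,y,str(z)) for z in(.034,.064,.094)]
cv2.imwrite('pics/g.png',cv2.resize(g*255,None,fx=.95,fy=.95))
E
python3 m.py
```

```text
base rect [380.1 106.5] [  9.  325.9] 0.5 ell [array([379.4,  82. ]), array([  8. , 310.7]), np.float64(1.4)]
base rect [443.8 128.5] [57.4 89.4] 0.5 ell [array([444.4, 128.1]), array([63.4, 93. ]), np.float64(0.6)]
base rect [441.2 257.6] [72.  73.2] 46.9 ell [array([441. , 257.6]), array([71.6, 72.2]), np.float64(71.1)]
base rect [453.5   2.2] [109.1  57.8] 89.2 ell [array([453.1,   1.6]), array([ 61.9, 119.4]), np.float64(178.7)]
base rect [546.5 258.6] [54.2 52.8] 44.6 ell [array([547.3, 258.9]), array([52.9, 54.2]), np.float64(31.5)]
base rect [555.8   4.7] [57.9 69.5] 4.6 ell [array([556.2,   4.4]), array([60.5, 72.3]), np.float64(7.0)]
base rect [621.4 132.6] [ 12.5 374.3] 0.5 ell [array([627.1, 138.7]), array([ 16. , 674.8]), np.float64(2.0)]
term [[286.2 219.7]] [ 0.4665 -0.1559] [ 0.4647 -0.1535] [ 0.4629 -0.1511]
term [[291.2 217.9]] [ 0.4715 -0.1697] [ 0.4695 -0.167 ] [ 0.4676 -0.1644]
term [[334.6 217.6]] [ 0.4733 -0.2898] [ 0.4713 -0.2845] [ 0.4694 -0.2792]
term [[346.9 216.2]] [ 0.4776 -0.324 ] [ 0.4755 -0.3179] [ 0.4734 -0.3119]
term [[342.  216.4]] [ 0.4768 -0.3104] 
[... 1951 characters left out ...]
[ 481.4 -296.9] [49.1 27.4] 1.6 ell [array([ 480.3, -298.5]), array([27.4, 46.1]), np.float64(96.8)]
0.064 rect [ 479.3 -291.5] [48.  26.8] 1.6 ell [array([ 478.2, -293. ]), array([26.8, 45.1]), np.float64(96.8)]
0.094 rect [ 477.1 -286. ] [47.  26.2] 1.6 ell [array([ 476.1, -287.5]), array([26.2, 44.1]), np.float64(96.8)]
18 outer 784.5 (308, 167, 33, 44)
0.034 rect [ 499.4 -235.9] [16.2  7.8] 34.5 ell [array([ 499.8, -235.1]), array([ 7.7, 17. ]), np.float64(117.9)]
0.064 rect [ 496.9 -231.8] [15.9  7.7] 34.5 ell [array([ 497.3, -230.9]), array([ 7.5, 16.6]), np.float64(117.9)]
0.094 rect [ 494.3 -227.6] [15.5  7.5] 34.5 ell [array([ 494.7, -226.8]), array([ 7.3, 16.3]), np.float64(117.9)]
```

View pics/g.png

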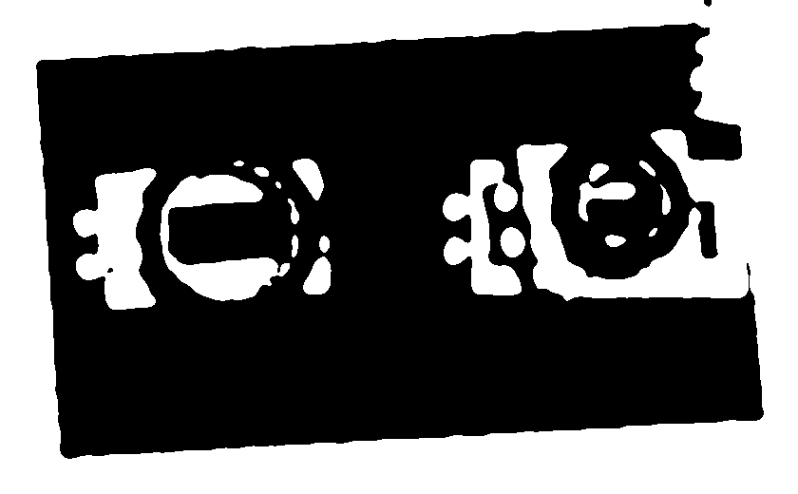

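```bash
cat >> h.py <<'E'
def to(x,y,z,yaw=None):
    "print tool-axis shift (units of 25 mm) and z turn to reach target"
    s=env.observe();p=s['ee_pos'];r=s['tcp_rot'];w=r[2]
    d=(np.array([x,y,z])-p)/.025
    t=0 if yaw is None else (np.radians(yaw)-w+np.pi)%(2*np.pi)-np.pi
    w2=w+t
    print('t',round(s['time'],2),'pos',p.round(4),'rpy',r.round(4),'F',s['force'].round(1),'w',round(s['gripper_width'],3),'ff',round(s['finger_force'],1),
     '| turn z',round(-t,3),'then shift',round(d[0]*np.cos(w2)+d[1]*np.sin(w2),2),round(d[0]*np.sin(w2)-d[1]*np.cos(w2),2),round(-d[2],2))
E
python3 - <<'E'
from h import *
print(ray('top',[[305.35,215.8]],.064),ray('top',[[356.9,211.5]],.094),ray('top',[[355,211.7]],.064))
p=ray('top',[[305.35,215.8]],.064)[0]
to(p[0],p[1],.15,90)
E
```

```text
[[ 0.47494491 -0.20420255  0.064     ]] [[ 0.48531145 -0.33651071  0.094     ]] [[ 0.48708766 -0.33801834  0.064     ]]
t 0.1 pos [ 0.161  -0.4993  0.2447] rpy [-3.1402e+00 -2.0000e-04  3.1180e-01] F [0.1 0.4 0.5] w 1.0 ff 0.0 | turn z -1.259 then shift 11.81 12.56 3.79
```

```bash
python3 -m creep '[[0,0,-0.14,0,0,0,1],[0,0,-0.14,0,0,0,1],[0,0,-0.14,0,0,0,1],[0,0,-0.14,0,0,0,1],[0,0,-0.14,0,0,0,1],[0,0,-0.14,0,0,0,1],[0,0,-0.14,0,0,0,1],[0,0,-0.14,0,0,0,1],[0,0,-0.14,0,0,0,1]]' 60
python3 -m creep '[[0,0,0,0.9,0.9,0,1],[0,0,0,0.9,0.9,0,1],[0,0,0,0.9,0.9,0,1],[0,0,0,0.9,0.9,0,1],[0,0,0,0.9,0.9,0,1],[0,0,0,0.9,0.9,0,1],[0,0,0,0.9,0.9,0,1]]'
python3 -m creep '[[0,0,0,0.9,0.9,0.4,1],[0,0,0,0.9,0.9,0.4,1],[0,0,0,0.9,0.9,0.4,1],[0,0,0,0.9,0.9,0.4,1],[0,0,0,0.9,0.9,0.4,1],[0,0,0,0.9,0.9,0.4,1],[0,0,0,0,0.7,0.4,1],[0,0,0,0,0,0,1],[0,0,0,0,0,0,1]]'
python3 -c "
from h import *
to(.475,-.2035,.05,90)"
```

```text
time: 1.0
ee_pos: [0.161, -0.4995, 0.2449]
tcp_rot: [-3.141, -0.001, 1.578]
force: [-0.3, 0.2, 0.3]
gripper_width: 0.999
finger_force: 0.0
time: 1.7
ee_pos: [0.3191, -0.3409, 0.2451]
tcp_rot: [-3.141, -0.0, 1.572]
force: [0.2, -0.4, 0.3]
gripper_width: 0.996
finger_force: 0.0
time: 2.6
ee_pos: [0.4703, -0.2067, 0.1749]
tcp_rot: [-3.14, -0.001, 1.572]
force: [-0.2, 0.5, 0.6]
gripper_width: 1.001
finger_force: 0.0
t 2.6 pos [ 0.4703 -0.2067  0.1749] rpy [-3.1401e+00 -5.0000e-04  1.5724e+00] F [-0.2  0.5  0.6] w 1.001 ff 0.0 | turn z 0.002 then shift 0.13 0.19 4.99
```

```bash
python3 -m creep '[[0,0,0,0.13,0.19,0,1],[0,0,0,0,0,0.8,1],[0,0,0,0,0,0.8,1],[0,0,0,0,0,0.8,1],[0,0,0,0,0,0.8,1],[0,0,0,0,0,0.7,1],[0,0,0,0,0,0.5,1],[0,0,0,0,0,0.4,1],[0,0,0,0,0,0.2,1],[0,0,0,0,0,0,1]]' 35
python3 -m creep '[[0,0,0,0,0,0,0.7],[0,0,0,0,0,0,0.7],[0,0,0,0,0,0,0.5],[0,0,0,0,0,0,0.5],[0,0,0,0,0,0,0.5],[0,0,0,0,0,0,0.5]]' 35
```

```text
time: 3.6
ee_pos: [0.4754, -0.2037, 0.0501]
tcp_rot: [-3.141, -0.0, 1.572]
force: [-0.1, -0.9, 0.3]
gripper_width: 0.998
finger_force: 0.0
time: 4.2
ee_pos: [0.4761, -0.2039, 0.0513]
tcp_rot: [3.14, 0.001, 1.572]
force: [-0.4, -0.1, 6.1]
gripper_width: 0.743
finger_force: 39.7
```

```bash
python3 -m creep '[[0,0,0,0,0,-0.3,0.5],[0,0,0,0,0,-0.8,0.5],[0,0,0,0,0,-0.8,0.5],[0,0,0,0,0,-0.8,0.5],[0,0,0,0,0,-0.8,0.5],[0,0,0,0,0,-0.5,0.5],[0,0,0,0,0,0,0.5]]' 50
python3 - <<'E'
from h import *
f=env.grab_frame('scene');g=env.grab_frame('top')
np.save('pics/top1.npy',g)
a=cv2.resize(f[170:310,180:380,::-1],(570,400),interpolation=cv2.INTER_CUBIC);b=cv2.resize(g[180:250,270:300+85,::-1],(485//2*2-260,180));
cv2.imwrite('pics/s1.png',a)
to(.441,.2576,.12,90)
E
```

```text
time: 4.9
ee_pos: [0.4763, -0.204, 0.1521]
tcp_rot: [3.139, 0.002, 1.572]
force: [-0.2, -0.7, -2.6]
gripper_width: 0.745
finger_force: 57.2
t 5.0 pos [ 0.4752 -0.2034  0.15  ] rpy [-3.1412e+00 -2.0000e-04  1.5719e+00] F [-0.6 -0.  -2.7] w 0.746 ff 57.2 | turn z 0.001 then shift 18.44 -1.37 1.2
```

View pics/s1.png

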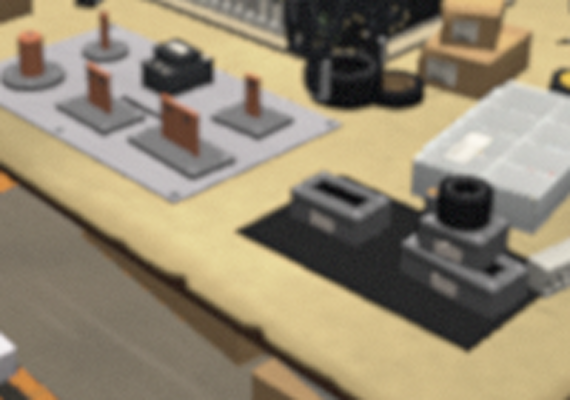

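The scene crop shows the ring held level, and the middle block (340,205) and right pile (465,240) still in place. The wrist reads −2.6 N, which matches 0.24 kg.

```bash
python3 -m creep '[[0,0,0,0.5,0,0,0.5],[0,0,0,1,0,0,0.5],[0,0,0,1,0,0,0.5],[0,0,0,1,0,0,0.5],[0,0,0,1,0,0,0.5],[0,0,0,1,-0.2,0,0.5],[0,0,0,1,-0.2,0,0.5],[0,0,0,1,-0.2,0,0.5],[0,0,0,1,-0.2,0,0.5],[0,0,0,1,-0.2,0,0.5]]'
python3 -m creep '[[0,0,0,1,-0.2,0,0.5],[0,0,0,1,-0.2,0,0.5],[0,0,0,1,0,0,0.5],[0,0,0,1,0,0,0.5],[0,0,0,1,0,0,0.5],[0,0,0,1,0,0,0.5],[0,0,0,1,0,0,0.5],[0,0,0,1,0,0,0.5],[0,0,0,0.9,0,0,0.5],[0,0,0,0,0,0,0.5]]'
python3 -c "
from h import *
to(.441,.2576,.035,90)
g=env.grab_frame('top');f=env.grab_frame('scene')
a=cv2.resize(g[180:260,100:220,::-1],(400,267),interpolation=3);b=cv2.resize(f[150:250,130:280,::-1],(400,267),interpolation=3)
cv2.imwrite('pics/p1.png',np.hstack([a,b]))"
```

```text
time: 6.0
ee_pos: [0.449, 0.0356, 0.1494]
tcp_rot: [-3.14, -0.0, 1.572]
force: [-0.6, 0.3, -2.7]
gripper_width: 0.743
finger_force: 57.2
time: 7.0
ee_pos: [0.4387, 0.2589, 0.1493]
tcp_rot: [-3.14, -0.0, 1.575]
force: [0.2, 0.2, -3.2]
gripper_width: 0.742
finger_force: 57.1
t 7.0 pos [0.4387 0.2589 0.1493] rpy [-3.1399e+00 -2.0000e-04  1.5746e+00] F [ 0.2  0.2 -3.2] w 0.742 ff 57.1 | turn z 0.004 then shift -0.05 0.09 4.57
```

View pics/p1.png

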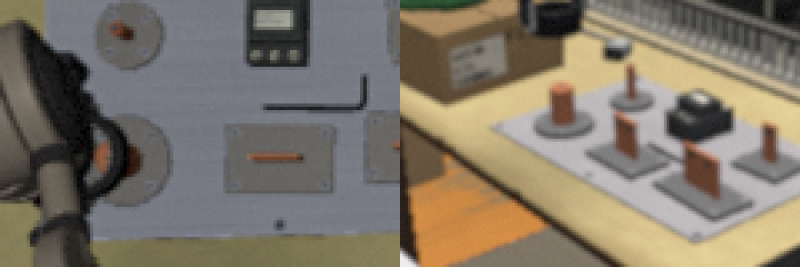

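```bash
python3 -m creep '[[0,0,0,-0.05,0.09,0.4,0.5],[0,0,0,0,0,0.5,0.5],[0,0,0,0,0,0.5,0.5],[0,0,0,0,0,0.5,0.5],[0,0,0,0,0,0.4,0.5],[0,0,0,0,0,0.3,0.5],[0,0,0,0,0,0.2,0.5],[0,0,0,0,0,0.2,0.5]]'
python3 -m creep '[[0,0,0,0,0,0.2,0.5],[0,0,0,0,0,0.2,0.5],[0,0,0,0,0,0.2,0.5],[0,0,0,0,0,0.2,0.5],[0,0,0,0,0,0.2,0.5],[0,0,0,0,0,0.2,0.5],[0,0,0,0,0,0.2,0.5],[0,0,0,0,0,0.1,0.5],[0,0,0,0,0,0,0.5]]'
```

```text
time: 7.9
ee_pos: [0.4425, 0.255, 0.075]
tcp_rot: [3.141, 0.0, 1.572]
force: [-0.2, -0.0, -1.6]
gripper_width: 0.743
finger_force: 57.2
time: 8.8
ee_pos: [0.4421, 0.255, 0.0374]
tcp_rot: [-3.141, 0.0, 1.572]
force: [0.4, -0.7, -2.3]
gripper_width: 0.742
finger_force: 57.2
```

```bash
python3 -m creep '[[0,0,0,0,0,0.1,0.5],[0,0,0,0,0,0.1,0.5],[0,0,0,0,0,0,0.5]]'
for i in 1; do python3 -m creep '[[0,0,0,0,0,0.04,0.5],[0,0,0,0,0,0.04,0.5],[0,0,0,0,0,0,0.5]]'; done; python3 -m creep '[[0,0,0,0,0,0.04,0.5],[0,0,0,0,0,0.04,0.5],[0,0,0,0,0,0,0.5]]'
```

```text
time: 9.1
ee_pos: [0.4422, 0.255, 0.0325]
tcp_rot: [-3.141, 0.0, 1.572]
force: [-0.3, 0.4, -1.2]
gripper_width: 0.742
finger_force: 57.2
time: 9.4
ee_pos: [0.4423, 0.255, 0.0307]
tcp_rot: [-3.141, 0.0, 1.572]
force: [-0.6, -0.2, -1.6]
gripper_width: 0.74
finger_force: 57.2
time: 9.7
ee_pos: [0.4424, 0.2551, 0.0294]
tcp_rot: [3.141, -0.0, 1.572]
force: [-2.4, -1.8, 4.3]
gripper_width: 0.743
finger_force: 57.9
```

```bash
python3 -m creep '[[0,0,0,0,0,0.02,0.5],[0,0,0,0,0,0,0.8],[0,0,0,0,0,0,0.85],[0,0,0,0,0,0,0.95],[0,0,0,0,0,0,0.95],[0,0,0,0,0,-0.3,0.95],[0,0,0,0,0,-0.6,0.95],[0,0,0,0,0,-1,0.95],[0,0,0,0,0,-1,0.95],[0,0,0,0,0,-1,0.95]]'
python3 -m creep '[[0,0,0,-1,0,-1,1],[0,0,0,-1,0,-0.8,1],[0,0,0,-1,0,0,1],[0,0,0,-1,0,0,1],[0,0,0,-1,0,0,1],[0,0,0,-1,0,0,1],[0,0,0,-1,0.2,0,1],[0,0,0,-1,0.2,0,1],[0,0,0,-1,0.2,0,1],[0,0,0,-1,0.2,0,1]]'
python3 -c "
from h import *
to(.486,-.337,.15,90)
g=env.grab_frame('top');f=env.grab_frame('scene');np.save('pics/top2.npy',g)
a=cv2.resize(g[170:250,105:225,::-1],(400,267),interpolation=3);b=cv2.resize(f[150:250,130:280,::-1],(400,267),interpolation=3)
cv2.imwrite('pics/p2.png',np.hstack([a,b]))"
```

```text
time: 10.7
ee_pos: [0.4422, 0.255, 0.1272]
tcp_rot: [3.141, 0.0, 1.572]
force: [-0.2, 0.1, 0.6]
gripper_width: 0.951
finger_force: 0.0
time: 11.7
ee_pos: [0.4627, 0.0041, 0.1714]
tcp_rot: [3.141, 0.0, 1.572]
force: [-0.4, -1.1, -0.2]
gripper_width: 1.0
finger_force: 0.0
t 11.7 pos [0.4627 0.0041 0.1714] rpy [3.1410e+00 2.0000e-04 1.5717e+00] F [-0.4 -1.1 -0.2] w 1.0 ff 0.0 | turn z 0.001 then shift -13.64 0.93 0.85
```

View pics/p2.png

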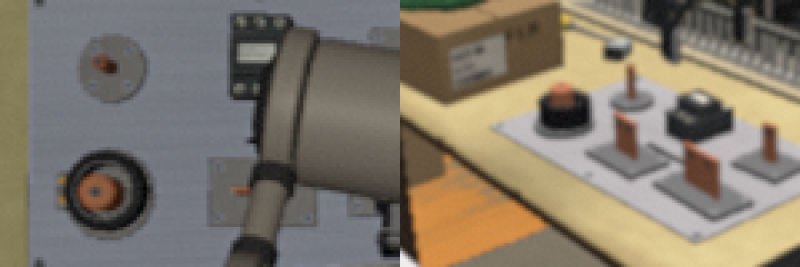

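```bash
python3 -m creep '[[0,0,0,-1,0.1,0,0.8],[0,0,0,-1,0.1,0,0.8],[0,0,0,-1,0.1,0,0.8],[0,0,0,-1,0.1,0,0.8],[0,0,0,-1,0.1,0,0.8],[0,0,0,-1,0.1,0,0.8],[0,0,0,-1,0.1,0,0.8],[0,0,0,-1,0.1,0,0.8],[0,0,0,-1,0.1,0,0.8]]' 35
python3 -m creep '[[0,0,0,-1,0,0,0.8],[0,0,0,-1,0,0,0.8],[0,0,0,-1,0,0,0.8],[0,0,0,-1,0,0,0.8],[0,0,0,-0.6,0,0,0.8],[0,0,0,0,0,0,0.8],[0,0,0,0,0,0,0.8]]'
python3 -c "
from h import *
to(.4855,-.3366,.081,90)
g=np.load('pics/top2.npy')
print(ray('top',[[366.4,201],[376.6,201]],.04))
"
```

```text
time: 12.7
ee_pos: [0.4854, -0.22, 0.1712]
tcp_rot: [3.141, -0.0, 1.572]
force: [0.7, 0.0, -0.0]
gripper_width: 0.802
finger_force: 0.0
time: 13.4
ee_pos: [0.4854, -0.3339, 0.1707]
tcp_rot: [-3.141, -0.001, 1.572]
force: [-0.2, 0.4, -0.1]
gripper_width: 0.802
finger_force: 0.0
t 13.4 pos [ 0.4854 -0.3339  0.1707] rpy [-3.1412e+00 -9.0000e-04  1.5718e+00] F [-0.2  0.4 -0.1] w 0.802 ff 0.0 | turn z 0.001 then shift -0.11 0.0 3.59
[[ 0.51868049 -0.37510319  0.04      ]
 [ 0.51891816 -0.4032318   0.04      ]]
```

```bash
python3 -m creep '[[0,0,0,-0.11,0,0.5,0.8],[0,0,0,0,0,0.8,0.8],[0,0,0,0,0,0.8,0.8],[0,0,0,0,0,0.6,0.8],[0,0,0,0,0,0.5,0.8],[0,0,0,0,0,0.3,0.8],[0,0,0,0,0,0.09,0.8],[0,0,0,0,0,0,0.8]]'
python3 -m creep '[[0,0,0,0,0,0,0.6],[0,0,0,0,0,0,0.5],[0,0,0,0,0,0,0.4],[0,0,0,0,0,0,0.35],[0,0,0,0,0,0,0.35],[0,0,0,0,0,0,0.35]]' 35
python3 -m creep '[[0,0,0,0,0,-0.2,0.35],[0,0,0,0,0,-0.6,0.35],[0,0,0,0,0,-0.8,0.35],[0,0,0,0,0,-0.8,0.35],[0,0,0,0,0,-0.6,0.35],[0,0,0,0,0,0,0.35]]' 50
python3 -c "
from h import *
to(.547,.2588,.15,90)"
```

```text
time: 14.2
ee_pos: [0.4855, -0.3375, 0.0811]
tcp_rot: [3.142, 0.0, 1.572]
force: [-0.8, 0.5, 0.2]
gripper_width: 0.795
finger_force: 0.0
time: 14.8
ee_pos: [0.4857, -0.338, 0.0821]
tcp_rot: [3.14, 0.001, 1.572]
force: [-1.8, 0.0, 5.8]
gripper_width: 0.552
finger_force: 36.4
time: 15.4
ee_pos: [0.4863, -0.3384, 0.1582]
tcp_rot: [3.138, 0.003, 1.572]
force: [0.6, -0.5, -0.9]
gripper_width: 0.545
finger_force: 51.6
t 15.4 pos [ 0.4863 -0.3384  0.1582] rpy [3.1383e+00 2.9000e-03 1.5718e+00] F [ 0.6 -0.5 -0.9] w 0.545 ff 51.6 | turn z 0.001 then shift 23.89 2.43 0.33
```

```bash
python3 -m creep '[[0,0,0,0.5,0,0,0.35],[0,0,0,1,0.1,0,0.35],[0,0,0,1,0.1,0,0.35],[0,0,0,1,0.1,0,0.35],[0,0,0,1,0.1,0,0.35],[0,0,0,1,0.1,0,0.35],[0,0,0,1,0.1,0,0.35],[0,0,0,1,0.1,0,0.35],[0,0,0,1,0.1,0,0.35],[0,0,0,1,0.1,0,0.35]]'
python3 -m creep '[[0,0,0,1,0.1,0,0.35],[0,0,0,1,0.1,0,0.35],[0,0,0,1,0.1,0,0.35],[0,0,0,1,0.1,0,0.35],[0,0,0,1,0.1,0,0.35],[0,0,0,1,0.1,0,0.35],[0,0,0,1,0.1,0,0.35],[0,0,0,1,0.1,0,0.35],[0,0,0,1,0.1,0,0.35],[0,0,0,1,0.1,0,0.35]]'
python3 -m creep '[[0,0,0,1,0.1,0,0.35],[0,0,0,1,0.1,0,0.35],[0,0,0,1,0.1,0,0.35],[0,0,0,1,0.1,0,0.35],[0,0,0,0.3,0,0,0.35],[0,0,0,0,0,0,0.35],[0,0,0,0,0,0,0.35]]'
python3 -c "
from h import *
to(.547,.2588,.085,90)
g=env.grab_frame('top');f=env.grab_frame('scene');np.save('pics/top3.npy',g)
a=cv2.resize(g[160:240,90:210,::-1],(400,267),interpolation=3);b=cv2.resize(g[180:250,270:375,::-1],(400,267),interpolation=3)
cv2.imwrite('pics/p3.png',np.hstack([a,b]))"
```

```text
time: 16.4
ee_pos: [0.5066, -0.098, 0.1547]
tcp_rot: [-3.139, -0.001, 1.572]
force: [0.4, -0.0, -1.4]
gripper_width: 0.549
finger_force: 51.6
time: 17.4
ee_pos: [0.5309, 0.1515, 0.1545]
tcp_rot: [-3.139, 0.0, 1.572]
force: [1.7, -0.8, -1.7]
gripper_width: 0.545
finger_force: 51.6
time: 18.1
ee_pos: [0.5416, 0.2568, 0.1552]
tcp_rot: [-3.14, 0.001, 1.572]
force: [0.2, 0.3, -1.3]
gripper_width: 0.549
finger_force: 51.6
t 18.1 pos [0.5416 0.2568 0.1552] rpy [-3.1399e+00  1.0000e-03  1.5720e+00] F [ 0.2  0.3 -1.3] w 0.549 ff 51.6 | turn z 0.001 then shift 0.08 0.22 2.81
```

View pics/p3.png

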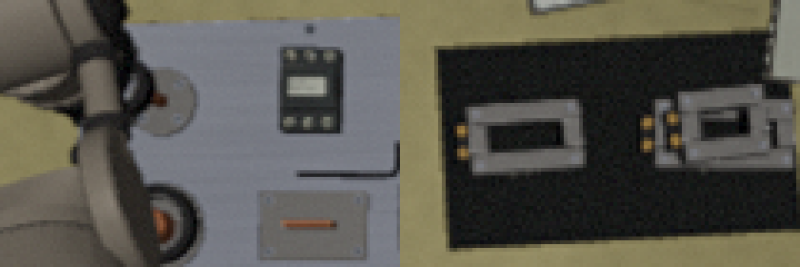

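p3 shows the small ring hovering above the thin stud. The middle block (525,137) and narrow block (722,122) are now fully visible and undisturbed.

```bash
python3 -m creep '[[0,0,0,0.08,0.22,0.4,0.35],[0,0,0,0,0,0.6,0.35],[0,0,0,0,0,0.6,0.35],[0,0,0,0,0,0.6,0.35],[0,0,0,0,0,0.4,0.35],[0,0,0,0,0,0.2,0.35],[0,0,0,0,0,0.2,0.35],[0,0,0,0,0,0.2,0.35]]'
python3 -m creep '[[0,0,0,0,0,0.2,0.35],[0,0,0,0,0,0.2,0.35],[0,0,0,0,0,0.2,0.35],[0,0,0,0,0,0.2,0.35],[0,0,0,0,0,0.2,0.35],[0,0,0,0,0,0.2,0.35],[0,0,0,0,0,0.1,0.35],[0,0,0,0,0,0.1,0.35],[0,0,0,0,0,0.1,0.35],[0,0,0,0,0,0,0.35]]'
python3 -m creep '[[0,0,0,0,0,0.04,0.35],[0,0,0,0,0,0.04,0.35],[0,0,0,0,0,0,0.35]]'
```

```text
time: 19.0
ee_pos: [0.5483, 0.2594, 0.0761]
tcp_rot: [3.141, -0.0, 1.572]
force: [-0.5, 0.0, -1.7]
gripper_width: 0.549
finger_force: 51.6
time: 20.0
ee_pos: [0.5477, 0.2594, 0.0382]
tcp_rot: [-3.141, 0.0, 1.572]
force: [0.1, 0.8, -0.7]
gripper_width: 0.544
finger_force: 51.6
time: 20.3
ee_pos: [0.5478, 0.2594, 0.0365]
tcp_rot: [-3.142, 0.0, 1.572]
force: [-0.3, -0.1, -1.0]
gripper_width: 0.546
finger_force: 51.6
```

```bash
python3 -m creep '[[0,0,0,0,0,0.06,0.35],[0,0,0,0,0,0.06,0.35],[0,0,0,0,0,0.04,0.35],[0,0,0,0,0,0,0.35]]'; python3 -m creep '[[0,0,0,0,0,0.04,0.35],[0,0,0,0,0,0,0.35]]';python3 -m creep '[[0,0,0,0,0,0.03,0.35],[0,0,0,0,0,0,0.35]]'
```

```text
time: 20.7
ee_pos: [0.5477, 0.2594, 0.0323]
tcp_rot: [-3.141, 0.0, 1.572]
force: [0.5, -0.5, -1.7]
gripper_width: 0.55
finger_force: 51.6
time: 20.9
ee_pos: [0.5478, 0.2594, 0.0314]
tcp_rot: [-3.141, 0.0, 1.572]
force: [0.0, -0.4, -1.6]
gripper_width: 0.546
finger_force: 51.6
time: 21.1
ee_pos: [0.5478, 0.2594, 0.0307]
tcp_rot: [-3.141, 0.0, 1.572]
force: [-0.5, 0.2, -1.7]
gripper_width: 0.547
finger_force: 51.6
```

```bash
python3 -m creep '[[0,0,0,0,0,0.03,0.35],[0,0,0,0,0,0,0.35]]';python3 -m creep '[[0,0,0,0,0,0.03,0.35],[0,0,0,0,0,0,0.35]]'
```

```text
time: 21.3
ee_pos: [0.5479, 0.2595, 0.0303]
tcp_rot: [3.141, -0.0, 1.572]
force: [-0.7, -0.6, 1.5]
gripper_width: 0.551
finger_force: 51.8
time: 21.5
ee_pos: [0.5479, 0.2595, 0.0302]
tcp_rot: [3.141, -0.0, 1.572]
force: [-2.6, -0.4, 7.2]
gripper_width: 0.55
finger_force: 52.4
```

```bash
python3 -m creep '[[0,0,0,0,0,0,0.6],[0,0,0,0,0,0,0.7],[0,0,0,0,0,0,0.8],[0,0,0,0,0,-0.3,0.8],[0,0,0,0,0,-0.6,0.8],[0,0,0,0,0,-1,0.8],[0,0,0,0,0,-1,0.8],[0,0,0,0,0,-1,0.8],[0,0,0,0,0,-1,0.8],[0,0,0,0,0,-0.8,0.8]]'
python3 -m creep '[[0,0,0,-1,-0.1,0,0.8],[0,0,0,-1,-0.1,0,0.8],[0,0,0,-1,-0.1,0,0.8],[0,0,0,-1,-0.1,0,0.8],[0,0,0,-1,-0.1,0,0.8],[0,0,0,-1,-0.1,0,0.8],[0,0,0,-1,-0.1,0,0.8],[0,0,0,-1,-0.1,0,0.8],[0,0,0,-1,-0.1,0,0.8],[0,0,0,-1,-0.1,0,0.8]]'
cat > m2.py <<'E'
import m
E
python3 - <<'E'
import re
s=open('m.py').read().split("x,y,w,h=108")[0].replace("f=np.load('pics/top0.npy')","import sys\nf=np.load(sys.argv[1])")
s+='''
x,y,w,h=275,185,105,65
u=up(x,y,w,h);hs=cv2.cvtColor(u,cv2.COLOR_RGB2HSV)
g=(cv2.GaussianBlur(u,(0,0),2).max(2)>62).astype(np.uint8)
cs,hi=cv2.findContours(g,cv2.RETR_CCOMP,2)
for i,c in enumerate(cs):
    A=cv2.contourArea(c);b=cv2.boundingRect(c)
    if 900<A<40000: print(i,'hole' if hi[0,i,3]>=0 else 'outer',A,b);[desc(c,z,x,y,str(z)) for z in(.034,.064)]
o=cv2.inRange(hs,(8,110,90),(28,255,255)); o[:130]=0
for c in cv2.findContours(o,0,2)[0]:
    b=cv2.boundingRect(c)
    if 80<cv2.contourArea(c)<1500:
        n=nat([b[0]+b[2]/2,b[1]+b[3]/2],x,y);print('term',n.round(1),*[ray('top',n,z)[0,:2].round(4) for z in(.024,.054)])
E=cv2.Canny(cv2.GaussianBlur(u,(0,0),3),15,40)
cv2.imwrite('pics/c3.png',cv2.resize(u[...,::-1],(800,495)))
'''
open('m2.py','w').write(s)
E
python3 m2.py pics/top3.npy; python3 -c "
from h import *
to(.487,-.338,.15,90)
f=env.grab_frame('scene');cv2.imwrite('pics/s3.png',cv2.resize(f[150:250,130:280,::-1],(600,400),interpolation=3))"
```

```text
time: 22.5
ee_pos: [0.5481, 0.2596, 0.1739]
tcp_rot: [3.14, -0.001, 1.572]
force: [0.5, 0.2, -0.1]
gripper_width: 0.803
finger_force: 0.0
time: 23.5
ee_pos: [0.5229, 0.0084, 0.1724]
tcp_rot: [3.141, 0.0, 1.572]
force: [-0.3, -0.5, -0.0]
gripper_width: 0.802
finger_force: 0.0
0 outer 35590.0 (77, 167, 272, 159)
0.034 rect [ 477.7 -195.8] [51.6 92.5] 4.5 ell [array([ 478.8, -199.2]), array([58.2, 99.2]), np.float64(4.7)]
0.064 rect [ 475.6 -192.5] [50.5 90.4] 4.5 ell [array([ 476.7, -195.9]), array([57., 97.]), np.float64(4.7)]
1 hole 9649.0 (141, 211, 168, 70)
0.034 rect [ 478.6 -200.1] [21.8 56.3] 5.0 ell [array([ 478.6, -200.1]), array([23.4, 70.8]), np.float64(3.8)]
0.064 rect [ 476.5 -196.7] [21.3 55.1] 5.0 ell [array([ 476.4, -196.8]), array([22.9, 69.2]), np.float64(3.8)]
3 hole 993.5 (733, 211, 23, 62)
0.034 rect [ 481.3 -379. ] [21.1  6.8] 2.6 ell [array([ 481.8, -379.2]), array([ 6.8, 25. ]), np.float64(93.0)]
0.064 rect [ 479.2 -371.7] [20.6  6.6] 2.6 ell [array([ 479.7, -371.9]), array([ 6.6, 24.4]), np.float64(93.0)]
5 hole 5140.0 (589, 180, 109, 76)
0.034 rect [ 489.4 -343.9] [22.9 37.8] 6.6 ell [array([ 488., -345.]), array([22.7, 43.4]), np.float64(13.4)]
0.064 rect [ 487.1 -337.4] [22.4 37. ] 6.6 ell [array([ 485.7, -338.5]), array([22.2, 42.4]), np.float64(13.4)]
term [[286.2 219.6]] [ 0.4667 -0.1559] [ 0.4649 -0.1535]
term [[334.6 217.6]] [ 0.4735 -0.2898] [ 0.4715 -0.2845]
term [[341.9 216.4]] [ 0.4768 -0.3103] [ 0.4747 -0.3045]
term [[285.9 213.9]] [ 0.4826 -0.155 ] [ 0.4804 -0.1527]
term [[334.6 211.8]] [ 0.4894 -0.2901] [ 0.4871 -0.2848]
term [[341.2 210.6]] [ 0.4929 -0.3084] [ 0.4905 -0.3027]
t 23.5 pos [0.5229 0.0084 0.1724] rpy [3.1409e+00 2.0000e-04 1.5718e+00] F [-0.3 -0.5 -0. ] w 0.802 ff 0.0 | turn z 0.001 then shift -13.86 -1.44 0.89
```

View pics/c3.png

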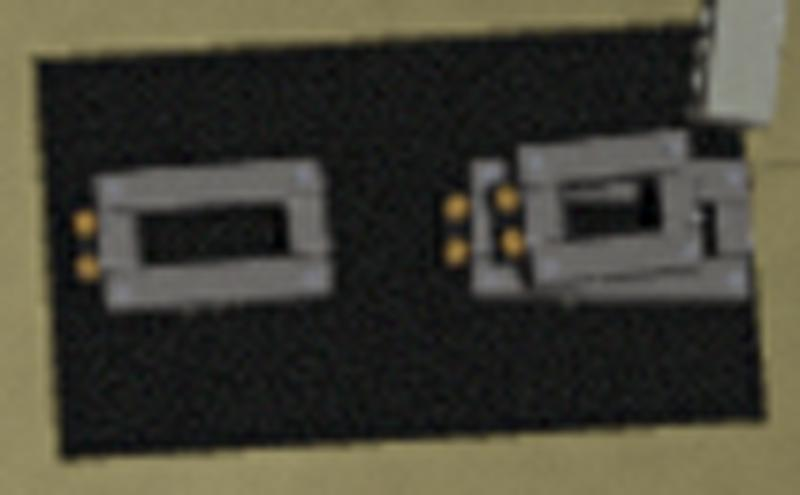

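c3 shows the middle block at (212,233), yaw about 4.5°, and the narrow block at (612,208), yaw about 6.7°, on the wide one, yaw about 0.5°. All sizes match, so the narrow block is next.

```bash
python3 -m creep '[[0,0,0,-1,-0.1,0,0.8],[0,0,0,-1,-0.1,0,0.8],[0,0,0,-1,-0.1,0,0.8],[0,0,0,-1,-0.1,0,0.8],[0,0,0,-1,-0.1,0,0.8],[0,0,0,-1,-0.1,0,0.8],[0,0,0,-1,-0.1,0,0.8],[0,0,0,-1,-0.1,0,0.8],[0,0,0,-1,-0.1,0,0.8],[0,0,0,-1,-0.1,0,0.8]]' 35
python3 -m creep '[[0,0,0,-1,-0.1,0,0.8],[0,0,0,-1,-0.1,0,0.8],[0,0,0,-1,-0.1,0,0.8],[0,0,0,-0.8,-0.1,0.8,0.8],[0,0,-0.117,0,0,0.8,0.8],[0,0,0,0,0,0,0.8],[0,0,0,0,0,0,0.8]]'
python3 -c "
from h import *
to(.487,-.338,.051,96.7)"
```

```text
time: 24.55
ee_pos: [0.4982, -0.2416, 0.1723]
tcp_rot: [3.141, 0.0, 1.572]
force: [0.0, 0.6, -0.1]
gripper_width: 0.8
finger_force: 0.0
time: 25.25
ee_pos: [0.4885, -0.3354, 0.1322]
tcp_rot: [-3.141, -0.0, 1.686]
force: [0.2, 0.2, 0.5]
gripper_width: 0.799
finger_force: 0.0
t 25.25 pos [ 0.4885 -0.3354  0.1322] rpy [-3.1414e+00 -2.0000e-04  1.6862e+00] F [0.2 0.2 0.5] w 0.799 ff 0.0 | turn z -0.002 then shift -0.1 -0.07 3.25
```

View pics/s3.png

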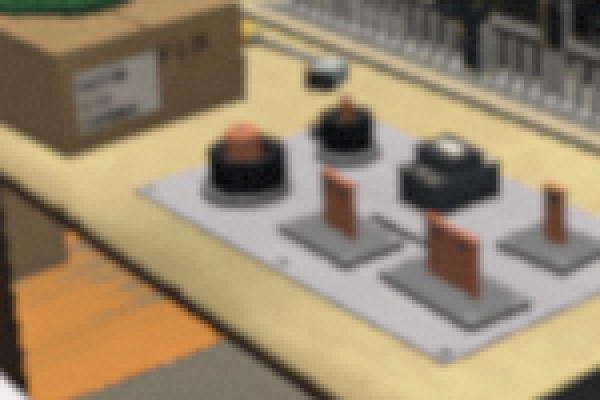

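Both rings are seated flat: the big one at (245,165) and the small one at (345,130). Now I'll grip the narrow block.

```bash
python3 -m creep '[[0,0,0,-0.1,-0.07,0.5,0.8],[0,0,0,0,0,0.7,0.8],[0,0,0,0,0,0.7,0.8],[0,0,0,0,0,0.6,0.8],[0,0,0,0,0,0.4,0.8],[0,0,0,0,0,0.25,0.8],[0,0,0,0,0,0.1,0.8],[0,0,0,0,0,0,0.8]]'
python3 -m creep '[[0,0,0,0,0,0,0.65],[0,0,0,0,0,0,0.5],[0,0,0,0,0,0,0.4],[0,0,0,0,0,0,0.35],[0,0,0,0,0,0,0.35],[0,0,0,0,0,0,0.35]]' 35
python3 -m creep '[[0,0,0,0,0,-0.2,0.35],[0,0,0,0,0,-0.6,0.35],[0,0,0,0,0,-0.8,0.35],[0,0,0,0,0,-0.8,0.35],[0,0,0,0,0,-0.8,0.35],[0,0,0,0,0,-0.8,0.35],[0,0,0.03,0,0,0,0.35],[0,0,0,0,0,0,0.35]]' 60
python3 -c "
from h import *
to(.556,.0045,.15,95)"
```

```text
time: 26.05
ee_pos: [0.4871, -0.3384, 0.0508]
tcp_rot: [3.141, 0.0, 1.689]
force: [0.5, 0.3, -0.7]
gripper_width: 0.802
finger_force: 0.0
time: 26.65
ee_pos: [0.4873, -0.3387, 0.0514]
tcp_rot: [3.141, 0.001, 1.689]
force: [-0.8, 0.6, 5.9]
gripper_width: 0.582
finger_force: 38.0
time: 27.45
ee_pos: [0.487, -0.3382, 0.1509]
tcp_rot: [3.141, 0.0, 1.658]
force: [-0.3, 0.2, -1.7]
gripper_width: 0.572
finger_force: 63.2
t 27.45 pos [ 0.487  -0.3382  0.1509] rpy [3.1413e+00 3.0000e-04 1.6585e+00] F [-0.3  0.2 -1.7] w 0.572 ff 63.2 | turn z 0.0 then shift 13.42 3.95 0.04
```

```bash
python3 -m creep '[[0,0,0,0.5,0.1,0,0.35],[0,0,0,1,0.3,0,0.35],[0,0,0,1,0.3,0,0.35],[0,0,0,1,0.3,0,0.35],[0,0,0,1,0.3,0,0.35],[0,0,0,1,0.3,0,0.35],[0,0,0,1,0.3,0,0.35],[0,0,0,1,0.3,0,0.35],[0,0,0,1,0.3,0,0.35],[0,0,0,1,0.3,0,0.35]]'
python3 -m creep '[[0,0,0,1,0.3,0,0.35],[0,0,0,1,0.3,0,0.35],[0,0,0,1,0.3,0,0.35],[0,0,0,0.9,0.25,0,0.35],[0,0,0,0,0,0,0.35],[0,0,0,0,0,0,0.35]]'
python3 -c "
from h import *
to(.556,.0045,.085,95)
g=env.grab_frame('top');f=env.grab_frame('scene');np.save('pics/top4.npy',g)
a=cv2.resize(g[160:240,190:310,::-1],(400,267),interpolation=3);b=cv2.resize(f[150:250,170:320,::-1],(400,267),interpolation=3)
cv2.imwrite('pics/p4.png',np.hstack([a,b]))"
python3 m2.py pics/top4.npy
```

```text
time: 28.45
ee_pos: [0.5351, -0.0935, 0.1497]
tcp_rot: [-3.14, -0.001, 1.66]
force: [-0.9, 0.3, -2.2]
gripper_width: 0.574
finger_force: 63.2
time: 29.05
ee_pos: [0.5551, 0.005, 0.1498]
tcp_rot: [-3.14, -0.0, 1.661]
force: [-0.2, -0.6, -2.2]
gripper_width: 0.574
finger_force: 63.2
t 29.05 pos [0.5551 0.005  0.1498] rpy [-3.1399e+00 -1.0000e-04  1.6609e+00] F [-0.2 -0.6 -2.2] w 0.574 ff 63.2 | turn z 0.003 then shift -0.02 0.03 2.59
0 outer 35632.0 (77, 167, 272, 159)
0.034 rect [ 477.6 -195.8] [52. 92.] 4.7 ell [array([ 478.8, -198.8]), array([58. , 99.1]), np.float64(4.7)]
0.064 rect [ 475.5 -192.5] [50.8 90. ] 4.7 ell [array([ 476.7, -195.5]), array([56.7, 96.9]), np.float64(4.7)]
1 hole 9601.5 (141, 211, 167, 70)
0.034 rect [ 478.5 -200. ] [21.7 56. ] 5.0 ell [array([ 478.5, -200.4]), array([23.2, 72. ]), np.float64(4.1)]
0.064 rect [ 476.4 -196.6] [21.3 54.8] 5.0 ell [array([ 476.4, -197. ]), array([22.7, 70.4]), np.float64(4.1)]
3 hole 13335.5 (531, 208, 225, 64)
0.034 rect [ 481.7 -344.1] [21.7 77.2] 0.5 ell [array([ 481.4, -341.7]), array([ 23.9, 101.6]), np.float64(0.0)]
0.064 rect [ 479.5 -337.6] [21.2 75.5] 0.5 ell [array([ 479.2, -335.2]), array([23.4, 99.4]), np.float64(0.0)]
term [[286.1 219.7]] [ 0.4665 -0.1557] [ 0.4647 -0.1533]
term [[334.6 217.6]] [ 0.4733 -0.2898] [ 0.4713 -0.2845]
term [[285.9 213.9]] [ 0.4824 -0.155 ] [ 0.4802 -0.1527]
term [[334.6 211.8]] [ 0.4894 -0.29  ] [ 0.4871 -0.2847]
```

View pics/p4.png

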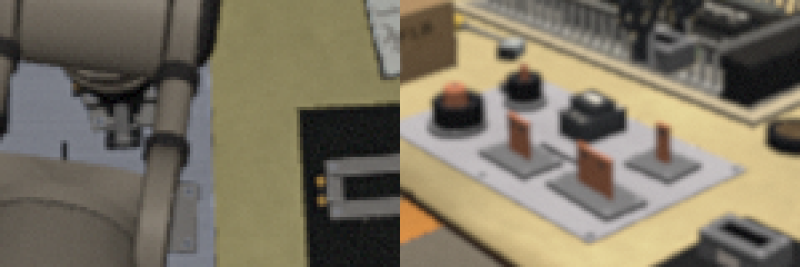

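```bash
python3 -m creep '[[0,0,0,-0.02,0.03,0.4,0.35],[0,0,0,0,0,0.6,0.35],[0,0,0,0,0,0.6,0.35],[0,0,0,0,0,0.6,0.35],[0,0,0,0,0,0.3,0.35],[0,0,0,0,0,0.2,0.35],[0,0,0,0,0,0.2,0.35],[0,0,0,0,0,0.2,0.35]]'
python3 -m creep '[[0,0,0,0,0,0.2,0.35],[0,0,0,0,0,0.2,0.35],[0,0,0,0,0,0.2,0.35],[0,0,0,0,0,0.2,0.35],[0,0,0,0,0,0.2,0.35],[0,0,0,0,0,0.2,0.35],[0,0,0,0,0,0.1,0.35],[0,0,0,0,0,0.1,0.35],[0,0,0,0,0,0.1,0.35],[0,0,0,0,0,0,0.35]]'
python3 -m creep '[[0,0,0,0,0,0.06,0.35],[0,0,0,0,0,0.06,0.35],[0,0,0,0,0,0,0.35]]'
```

```text
time: 29.95
ee_pos: [0.557, 0.0034, 0.0731]
tcp_rot: [3.141, 0.0, 1.659]
force: [0.5, -0.4, -1.5]
gripper_width: 0.572
finger_force: 63.2
time: 30.95
ee_pos: [0.5565, 0.0036, 0.0352]
tcp_rot: [-3.141, 0.0, 1.659]
force: [-0.0, 0.2, -0.9]
gripper_width: 0.57
finger_force: 63.2
time: 31.25
ee_pos: [0.5566, 0.0036, 0.0324]
tcp_rot: [-3.141, 0.0, 1.659]
force: [-0.9, -1.1, -1.8]
gripper_width: 0.574
finger_force: 63.2
```

```bash
python3 -m creep '[[0,0,0,0,0,0.04,0.35],[0,0,0,0,0,0,0.35]]';python3 -m creep '[[0,0,0,0,0,0.04,0.35],[0,0,0,0,0,0,0.35]]'; python3 -m creep '[[0,0,0,0,0,0.02,0.35],[0,0,0,0,0,0,0.35]]'
```

```text
time: 31.45
ee_pos: [0.5567, 0.0036, 0.0315]
tcp_rot: [-3.142, 0.0, 1.659]
force: [-0.9, 0.4, -2.2]
gripper_width: 0.573
finger_force: 63.2
time: 31.65
ee_pos: [0.5566, 0.0036, 0.0305]
tcp_rot: [-3.142, 0.0, 1.659]
force: [0.5, 0.5, -1.3]
gripper_width: 0.571
finger_force: 63.2
time: 31.85
ee_pos: [0.5567, 0.0036, 0.03]
tcp_rot: [-3.142, 0.0, 1.659]
force: [-1.4, 0.3, -1.8]
gripper_width: 0.57
finger_force: 63.2
```

```bash
python3 -m creep '[[0,0,0,0,0,0.02,0.35],[0,0,0,0,0,0,0.35]]'; python3 -m creep '[[0,0,0,0,0,0.02,0.35],[0,0,0,0,0,0,0.35]]'
```

```text
time: 32.05
ee_pos: [0.5567, 0.0036, 0.0296]
tcp_rot: [3.142, 0.0, 1.659]
force: [-0.2, 0.1, -1.2]
gripper_width: 0.574
finger_force: 63.2
time: 32.25
ee_pos: [0.5567, 0.0036, 0.0295]
tcp_rot: [3.141, 0.0, 1.659]
force: [-2.5, 1.0, 4.7]
gripper_width: 0.576
finger_force: 63.8
```

```bash
python3 -m creep '[[0,0,0,0,0,0,0.6],[0,0,0,0,0,0,0.7],[0,0,0,0,0,0,0.8],[0,0,0,0,0,-0.3,0.8],[0,0,0,0,0,-0.6,0.8],[0,0,0,0,0,-1,0.8],[0,0,0,0,0,-1,0.8],[0,0,0,0,0,-1,0.8],[0,0,0,0,0,-1,0.8],[0,0,0,0,0,-0.8,0.8]]' 35
python3 -m creep '[[0,0,0,-1,-0.5,0,0.8],[0,0,0,-1,-0.5,0,0.8],[0,0,0,-1,-0.5,0,0.8],[0,0,0,-1,-0.5,0,0.8],[0,0,0,-1,-0.5,0,0.8],[0,0,0,-1,-0.5,0,0.8],[0,0,0,-1,-0.5,0.5,0.8],[0,0,0,-0.8,-0.3,0.5,0.8],[0,0,0,0,0,0,0.8],[0,0,0,0,0,0,0.8]]'
python3 -c "
from h import *
to(.4785,-.2001,.021,94.7)
f=env.grab_frame('scene');cv2.imwrite('pics/s5.png',cv2.resize(f[150:250,170:320,::-1],(600,400),interpolation=3))"
```

```text
time: 33.25
ee_pos: [0.557, 0.0036, 0.1737]
tcp_rot: [3.14, 0.0, 1.659]
force: [0.4, 0.1, -0.1]
gripper_width: 0.798
finger_force: 0.0
time: 34.25
ee_pos: [0.4792, -0.199, 0.1469]
tcp_rot: [3.142, -0.0, 1.658]
force: [0.4, 0.4, 0.9]
gripper_width: 0.804
finger_force: 0.0
t 34.25 pos [ 0.4792 -0.199   0.1469] rpy [ 3.1415e+00 -3.0000e-04  1.6576e+00] F [0.4 0.4 0.9] w 0.804 ff 0.0 | turn z 0.005 then shift -0.04 -0.03 5.03
```

View pics/s5.png

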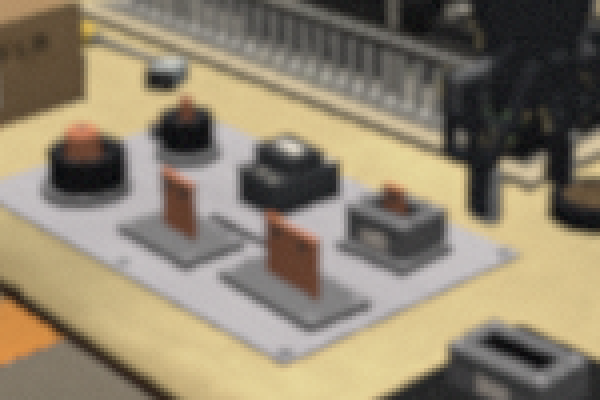

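s5 shows the narrow block seated square on its base at (397,225). Next is the middle block.

```bash
python3 -m creep '[[0,0,0,-0.04,-0.03,0.6,0.8],[0,0,0,0,0,0.9,0.8],[0,0,0,0,0,0.9,0.8],[0,0,0,0,0,0.9,0.8],[0,0,0,0,0,0.7,0.8],[0,0,0,0,0,0.5,0.8],[0,0,0,0,0,0.3,0.8],[0,0,0,0,0,0.15,0.8],[0,0,0,0,0,0.08,0.8],[0,0,0,0,0,0,0.8]]'
python3 -m creep '[[0,0,0,0,0,0,0.65],[0,0,0,0,0,0,0.5],[0,0,0,0,0,0,0.4],[0,0,0,0,0,0,0.35],[0,0,0,0,0,0,0.35],[0,0,0,0,0,0,0.35]]' 35
python3 -m creep '[[0,0,0,0,0,-0.2,0.35],[0,0,0,0,0,-0.6,0.35],[0,0,0,0,0,-0.8,0.35],[0,0,0,0,0,-0.9,0.35],[0,0,0,0,0,-0.9,0.35],[0,0,0,0,0,-0.9,0.35],[0,0,0,0,0,-0.8,0.35],[0,0,0.075,0,0,0,0.35],[0,0,0,0,0,0,0.35]]' 60
python3 -c "
from h import *
to(.4443,.1283,.15,90.5)"
```

```text
time: 35.3
ee_pos: [0.4788, -0.2001, 0.0212]
tcp_rot: [3.141, 0.001, 1.659]
force: [0.6, -0.4, -0.2]
gripper_width: 0.8
finger_force: 0.0
time: 35.9
ee_pos: [0.4786, -0.2002, 0.0215]
tcp_rot: [3.141, 0.001, 1.659]
force: [-2.7, 0.4, 6.2]
gripper_width: 0.578
finger_force: 38.0
time: 36.8
ee_pos: [0.4785, -0.1999, 0.1487]
tcp_rot: [3.141, 0.0, 1.583]
force: [-0.2, -0.9, -4.2]
gripper_width: 0.576
finger_force: 63.9
t 36.8 pos [ 0.4785 -0.1999  0.1487] rpy [3.1411e+00 3.0000e-04 1.5830e+00] F [-0.2 -0.9 -4.2] w 0.576 ff 63.9 | turn z 0.003 then shift 13.14 -1.25 -0.05
```

```bash
python3 -m creep '[[0,0,0.003,0.5,0,0,0.35],[0,0,0,1,-0.1,0,0.35],[0,0,0,1,-0.1,0,0.35],[0,0,0,1,-0.1,0,0.35],[0,0,0,1,-0.1,0,0.35],[0,0,0,1,-0.1,0,0.35],[0,0,0,1,-0.1,0,0.35],[0,0,0,1,-0.1,0,0.35],[0,0,0,1,-0.1,0,0.35],[0,0,0,1,-0.1,0,0.35]]'
python3 -m creep '[[0,0,0,1,-0.1,0,0.35],[0,0,0,1,-0.1,0,0.35],[0,0,0,1,-0.1,0,0.35],[0,0,0,0.6,-0.05,0,0.35],[0,0,0,0,0,0,0.35],[0,0,0,0,0,0,0.35]]'
python3 -c "
from h import *
to(.4443,.1283,.036,90.5)"
```

```text
time: 37.8
ee_pos: [0.4524, 0.039, 0.1476]
tcp_rot: [-3.14, -0.0, 1.582]
force: [-0.1, -0.2, -4.1]
gripper_width: 0.577
finger_force: 63.8
time: 38.4
ee_pos: [0.4432, 0.1275, 0.1478]
tcp_rot: [-3.14, 0.0, 1.583]
force: [-0.6, -0.5, -3.2]
gripper_width: 0.577
finger_force: 63.8
t 38.4 pos [0.4432 0.1275 0.1478] rpy [-3.1402e+00  4.0000e-04  1.5830e+00] F [-0.6 -0.5 -3.2] w 0.577 ff 63.8 | turn z 0.003 then shift 0.03 0.04 4.47
```

```bash
python3 -m creep '[[0,0,0.003,0.03,0.04,0.4,0.35],[0,0,0,0,0,0.6,0.35],[0,0,0,0,0,0.6,0.35],[0,0,0,0,0,0.6,0.35],[0,0,0,0,0,0.3,0.35],[0,0,0,0,0,0.2,0.35],[0,0,0,0,0,0.2,0.35],[0,0,0,0,0,0.2,0.35]]'
python3 -m creep '[[0,0,0,0,0,0.2,0.35],[0,0,0,0,0,0.2,0.35],[0,0,0,0,0,0.2,0.35],[0,0,0,0,0,0.2,0.35],[0,0,0,0,0,0.2,0.35],[0,0,0,0,0,0.2,0.35],[0,0,0,0,0,0.1,0.35],[0,0,0,0,0,0.1,0.35],[0,0,0,0,0,0,0.35]]'
python3 -m creep '[[0,0,0,0,0,0.06,0.35],[0,0,0,0,0,0.06,0.35],[0,0,0,0,0,0,0.35]]'
```

```text
time: 39.2
ee_pos: [0.4454, 0.1278, 0.0707]
tcp_rot: [3.141, -0.0, 1.578]
force: [-0.7, -0.3, -2.3]
gripper_width: 0.57
finger_force: 63.7
time: 40.1
ee_pos: [0.4448, 0.1279, 0.0355]
tcp_rot: [-3.141, 0.0, 1.578]
force: [0.6, 0.2, -2.9]
gripper_width: 0.573
finger_force: 63.7
time: 40.4
ee_pos: [0.4449, 0.1279, 0.0327]
tcp_rot: [-3.141, 0.0, 1.578]
force: [-0.0, 0.0, -3.6]
gripper_width: 0.57
finger_force: 63.7
```

```bash
python3 -m creep '[[0,0,0,0,0,0.04,0.35],[0,0,0,0,0,0.03,0.35],[0,0,0,0,0,0,0.35]]'; python3 -m creep '[[0,0,0,0,0,0.02,0.35],[0,0,0,0,0,0,0.35]]'; python3 -m creep '[[0,0,0,0,0,0.02,0.35],[0,0,0,0,0,0,0.35]]'
```

```text
time: 40.7
ee_pos: [0.4449, 0.1279, 0.031]
tcp_rot: [-3.142, 0.0, 1.578]
force: [-0.2, 0.4, -3.1]
gripper_width: 0.571
finger_force: 63.7
time: 40.9
ee_pos: [0.4449, 0.1279, 0.0305]
tcp_rot: [-3.142, 0.0, 1.578]
force: [0.7, -1.1, -4.2]
gripper_width: 0.575
finger_force: 63.7
time: 41.1
ee_pos: [0.4449, 0.1279, 0.03]
tcp_rot: [-3.142, 0.0, 1.578]
force: [0.1, -0.2, -3.4]
gripper_width: 0.571
finger_force: 63.7
```

```bash
python3 -m creep '[[0,0,0,0,0,0.02,0.35],[0,0,0,0,0,0,0.35]]'; python3 -m creep '[[0,0,0,0,0,0.02,0.35],[0,0,0,0,0,0,0.35]]'
```

```text
time: 41.3
ee_pos: [0.445, 0.1279, 0.0296]
tcp_rot: [3.141, 0.0, 1.578]
force: [-0.8, 0.2, -1.4]
gripper_width: 0.576
finger_force: 64.0
time: 41.5
ee_pos: [0.445, 0.1279, 0.0296]
tcp_rot: [3.141, 0.0, 1.578]
force: [-1.7, -0.2, 5.4]
gripper_width: 0.572
finger_force: 64.8
```

```bash
python3 -m creep '[[0,0,0,0,0,0,0.6],[0,0,0,0,0,0,0.7],[0,0,0,0,0,0,0.8],[0,0,0,0,0,-0.3,0.8],[0,0,0,0,0,-0.6,0.8],[0,0,0,0,0,-1,0.8],[0,0,0,0,0,-1,0.8],[0,0,0,0,0,-1,0.8],[0,0,0,0,0,-1,0.8],[0,0,0,0,0,-0.8,0.8]]' 35
python3 -m creep '[[0,0,0,-1,0.1,0,0.8],[0,0,0,-1,0.1,0,0.8],[0,0,0,-1,0.1,0,0.8],[0,0,0,-1,0.1,0,0.8],[0,0,0,-1,0.1,0,0.8],[0,0,0,-1,0.1,0,0.8],[0,0,0,-1,0.1,0,0.8],[0,0,0,-1,0.1,0,0.8],[0,0,0,-1,0.1,0,0.8],[0,0,0,-1,0.1,0,0.8]]'
python3 -m creep '[[0,0,0,-1,0.1,0,0.8],[0,0,0,-1,0.1,0,0.8],[0,0,0,-1,0.1,0,0.8],[0,0,0,-1,0,0,0.8],[0,0,0,-1,0,0,0.8],[0,0,0,-1,0,0,0.8],[0,0,0,-1,0,0.5,0.8],[0,0,0,-1,0,0.5,0.8],[0,0,0,-0.8,0,0,0.8],[0,0,0,0,0,0,0.8]]'
python3 -c "
from h import *
to(.4817,-.3441,.021,90.5)
f=env.grab_frame('scene');cv2.imwrite('pics/s6.png',cv2.resize(f[150:300,170:395,::-1],(600,400),interpolation=3))"
```

```text
time: 42.5
ee_pos: [0.4451, 0.1279, 0.1735]
tcp_rot: [3.14, -0.0, 1.578]
force: [0.0, 0.8, 0.3]
gripper_width: 0.803
finger_force: 0.0
time: 43.5
ee_pos: [0.4717, -0.1229, 0.1721]
tcp_rot: [3.141, 0.0, 1.578]
force: [-0.4, -0.2, 0.5]
gripper_width: 0.799
finger_force: 0.0
time: 44.5
ee_pos: [0.4803, -0.344, 0.1464]
tcp_rot: [-3.142, 0.001, 1.575]
force: [0.4, -0.7, 0.1]
gripper_width: 0.798
finger_force: 0.0
t 44.5 pos [ 0.4803 -0.344   0.1464] rpy [-3.1416e+00  7.0000e-04  1.5754e+00] F [ 0.4 -0.7  0.1] w 0.798 ff 0.0 | turn z -0.004 then shift -0.0 0.05 5.02
```

View pics/s6.png

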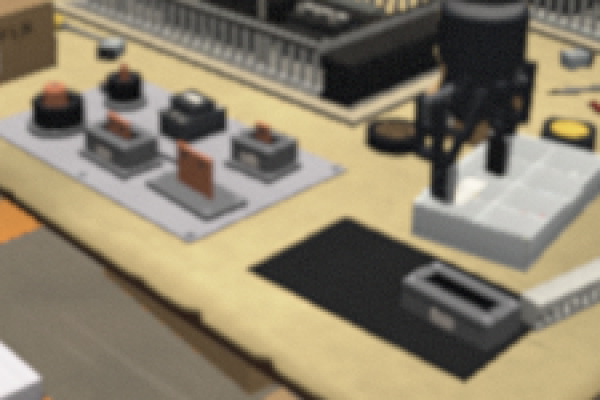

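s6 shows the middle block seated at (120,145). The wide block at (465,300) is clear of the duct. I'll grip it 5 mm toward +y for margin.

```bash
python3 -m creep '[[0,0,0,0.2,0.05,0.6,0.8],[0,0,0,0,0,0.9,0.8],[0,0,0,0,0,0.9,0.8],[0,0,0,0,0,0.9,0.8],[0,0,0,0,0,0.7,0.8],[0,0,0,0,0,0.5,0.8],[0,0,0,0,0,0.3,0.8],[0,0,0,0,0,0.15,0.8],[0,0,0,0,0,0.07,0.8],[0,0,0,0,0,0,0.8]]'
python3 -m creep '[[0,0,0,0,0,0,0.65],[0,0,0,0,0,0,0.5],[0,0,0,0,0,0,0.4],[0,0,0,0,0,0,0.35],[0,0,0,0,0,0,0.35],[0,0,0,0,0,0,0.35]]' 35
python3 -m creep '[[0,0,0,0,0,-0.2,0.35],[0,0,0,0,0,-0.6,0.35],[0,0,0,0,0,-0.8,0.35],[0,0,0,0,0,-0.9,0.35],[0,0,0,0,0,-0.9,0.35],[0,0,0,0,0,-0.9,0.35],[0,0,0,0,0,-0.8,0.35],[0,0,0.03,0,0,0,0.35],[0,0,0,0,0,0,0.35]]' 65
python3 -c "
from h import *
to(.4533,.007,.15,88.8)"
```

```text
time: 45.55
ee_pos: [0.4822, -0.337, 0.0215]
tcp_rot: [3.141, 0.001, 1.578]
force: [0.5, 0.4, 0.5]
gripper_width: 0.802
finger_force: 0.0
time: 46.15
ee_pos: [0.482, -0.3371, 0.0218]
tcp_rot: [3.141, 0.001, 1.578]
force: [-1.2, 0.8, 6.0]
gripper_width: 0.576
finger_force: 38.3
time: 47.05
ee_pos: [0.4819, -0.3367, 0.1488]
tcp_rot: [3.141, 0.0, 1.548]
force: [-0.3, -0.1, -4.3]
gripper_width: 0.567
finger_force: 68.8
t 47.05 pos [ 0.4819 -0.3367  0.1488] rpy [3.1414e+00 1.0000e-04 1.5475e+00] F [-0.3 -0.1 -4.3] w 0.567 ff 68.8 | turn z -0.002 then shift 13.72 -1.43 -0.05
```

```bash
python3 -m creep '[[0,0,0,0.5,0,0,0.35],[0,0,0,1,-0.1,0,0.35],[0,0,0,1,-0.1,0,0.35],[0,0,0,1,-0.1,0,0.35],[0,0,0,1,-0.1,0,0.35],[0,0,0,1,-0.1,0,0.35],[0,0,0,1,-0.1,0,0.35],[0,0,0,1,-0.1,0,0.35],[0,0,0,1,-0.1,0,0.35],[0,0,0,1,-0.1,0,0.35]]'
python3 -m creep '[[0,0,0,1,-0.1,0,0.35],[0,0,0,1,-0.1,0,0.35],[0,0,0,1,-0.1,0,0.35],[0,0,0,1,-0.13,0,0.35],[0,0,0,0.3,0,0,0.35],[0,0,0,0,0,0,0.35],[0,0,0,0,0,0,0.35]]'
python3 -c "
from h import *
to(.4533,.009,.036,88.8)"
```

```text
time: 48.05
ee_pos: [0.4639, -0.0969, 0.1479]
tcp_rot: [-3.14, -0.001, 1.549]
force: [0.6, -0.5, -3.2]
gripper_width: 0.572
finger_force: 68.7
time: 48.75
ee_pos: [0.4565, 0.0086, 0.1483]
tcp_rot: [-3.141, 0.0, 1.548]
force: [-0.1, -0.1, -3.4]
gripper_width: 0.57
finger_force: 68.7
t 48.75 pos [0.4565 0.0086 0.1483] rpy [-3.1412e+00  4.0000e-04  1.5485e+00] F [-0.1 -0.1 -3.4] w 0.57 ff 68.7 | turn z -0.001 then shift 0.01 -0.13 4.49
```

```bash
python3 -m creep '[[0,0,0,0.01,-0.14,0.4,0.35],[0,0,0,0,0,0.6,0.35],[0,0,0,0,0,0.6,0.35],[0,0,0,0,0,0.6,0.35],[0,0,0,0,0,0.3,0.35],[0,0,0,0,0,0.2,0.35],[0,0,0,0,0,0.2,0.35],[0,0,0,0,0,0.2,0.35]]'
python3 -m creep '[[0,0,0,0,0,0.2,0.35],[0,0,0,0,0,0.2,0.35],[0,0,0,0,0,0.2,0.35],[0,0,0,0,0,0.2,0.35],[0,0,0,0,0,0.2,0.35],[0,0,0,0,0,0.2,0.35],[0,0,0,0,0,0.1,0.35],[0,0,0,0,0,0.1,0.35],[0,0,0,0,0,0,0.35]]'
python3 -m creep '[[0,0,0,0,0,0.06,0.35],[0,0,0,0,0,0.06,0.35],[0,0,0,0,0,0.04,0.35],[0,0,0,0,0,0,0.35]]'
```

```text
time: 49.55
ee_pos: [0.4536, 0.0089, 0.0711]
tcp_rot: [3.141, 0.0, 1.548]
force: [0.0, -0.0, -3.3]
gripper_width: 0.573
finger_force: 68.6
time: 50.45
ee_pos: [0.453, 0.0092, 0.0358]
tcp_rot: [-3.141, 0.0, 1.548]
force: [-0.5, -0.5, -4.0]
gripper_width: 0.57
finger_force: 68.6
time: 50.85
ee_pos: [0.4531, 0.0092, 0.032]
tcp_rot: [-3.141, 0.0, 1.548]
force: [0.8, 0.0, -2.6]
gripper_width: 0.576
finger_force: 68.6
```

```bash
python3 -m creep '[[0,0,0,0,0,0.04,0.35],[0,0,0,0,0,0.02,0.35],[0,0,0,0,0,0,0.35]]'; python3 -m creep '[[0,0,0,0,0,0.02,0.35],[0,0,0,0,0,0,0.35]]'; python3 -m creep '[[0,0,0,0,0,0.02,0.35],[0,0,0,0,0,0,0.35]]'
```

```text
time: 51.15
ee_pos: [0.4531, 0.0092, 0.0305]
tcp_rot: [-3.141, 0.0, 1.548]
force: [0.6, -0.3, -3.5]
gripper_width: 0.568
finger_force: 68.6
time: 51.35
ee_pos: [0.4532, 0.0091, 0.03]
tcp_rot: [3.141, 0.0, 1.548]
force: [-0.1, -0.2, -3.1]
gripper_width: 0.568
finger_force: 68.8
time: 51.55
ee_pos: [0.4532, 0.0091, 0.03]
tcp_rot: [3.141, 0.0, 1.548]
force: [-2.3, -0.3, 4.8]
gripper_width: 0.574
finger_force: 69.6
```

Contact, so I'll release, retreat toward the mat and take a final look.

```bash
python3 -m creep '[[0,0,0,0,0,0,0.6],[0,0,0,0,0,0,0.7],[0,0,0,0,0,0,0.8],[0,0,0,0,0,-0.3,0.8],[0,0,0,0,0,-0.6,0.8],[0,0,0,0,0,-1,0.8],[0,0,0,0,0,-1,0.8],[0,0,0,0,0,-1,0.8],[0,0,0,0,0,-1,0.8],[0,0,0,0,0,-0.8,0.8]]' 35
python3 -m creep '[[0,0,0,-1,0,0,0.8],[0,0,0,-1,0,0,0.8],[0,0,0,-1,0,0,0.8],[0,0,0,-1,0,0,0.8],[0,0,0,-1,0,0,0.8],[0,0,0,-1,0,0,0.8],[0,0,0,-1,0,0,0.8],[0,0,0,-1,0,0,0.8],[0,0,0,-1,0,0,0.8],[0,0,0,-1,0,0,0.8]]'
python3 -m creep '[[0,0,0,-0.5,0,0,0.8],[0,0,0,0,0,0,0.8]]'
python3 -c "
from h import *
g=env.grab_frame('top');f=env.grab_frame('scene');np.save('pics/top9.npy',g)
a=cv2.resize(g[160:255,108:258,::-1],(400,253),interpolation=3);b=cv2.resize(f[150:245,130:280,::-1],(400,253),interpolation=3)
cv2.imwrite('pics/p9.png',np.hstack([a,b]))"
```

```text
time: 52.55
ee_pos: [0.4534, 0.0091, 0.174]
tcp_rot: [3.14, 0.0, 1.548]
force: [0.4, 0.4, 0.2]
gripper_width: 0.803
finger_force: 0.0
time: 53.55
ee_pos: [0.4472, -0.2418, 0.1726]
tcp_rot: [3.141, 0.0, 1.548]
force: [-0.1, 0.7, 0.3]
gripper_width: 0.797
finger_force: 0.0
time: 53.75
ee_pos: [0.447, -0.2543, 0.1722]
tcp_rot: [3.141, 0.0, 1.546]
force: [-0.2, -0.1, -0.5]
gripper_width: 0.799
finger_force: 0.0
```

View pics/p9.png

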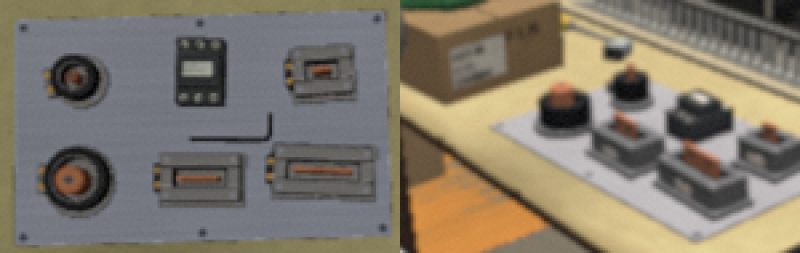

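All five are seated flat and square, so I'm handing the job in.

```bash
python3 -c "
from station import env
print(env.job_done())"
```

```text
the job is handed in; nothing more can be done
None
```

All five transformers look flat on their matching bars and studs in the final pictures, with the window types square to their bases; I handed the job in at about 54 s of the 131 s allowed, and no verdict was returned.

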